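Hook the sample tray out from under the bottle riser and park it

ROBOT

A 6-joint arm with a two-finger parallel gripper is mounted at the origin on the work surface. World frame = base frame: x ahead of the robot, y to its left, z up, the work surface at z = 0. Lengths are in mm, angles in rad, forces in N, time in s.
With the tool pointing down it reaches from about 350 to 875 mm from the base axis. Payload 4.2 kg.
Tool frame: the origin (TCP) lies at the very end of the fingers, on their centre line; the grasp point (between the pads) lies 19 mm behind it (arm.pinch_z is the distance from the TCP to the grasp point, in mm); x points along the fingers, y is the direction in which the jaws open and shut, and the axes are right-handed (so a half turn about x gives the same grasp; the last joint's range is limited). The gripper opens to 85 mm and grips with 20 to 120 N. Pads are 22 mm wide; open, the fingers measure 114 mm over their backs; the gripper's body (76 mm by 85 mm) begins 54 mm behind the grasp point. The pads swing forward as they close: fully open they stand 13 mm farther back than shut.
Start: joints at [1.385, 0.385, 0.008, 0, -1.194, -0.259], TCP at [268.89, 564.179, 231.312] pointing down, gripper open.
Joint ranges: [-3.14, 3.14], [-1.21, 2.06], [-1.07, 1.41], [-3.16, 2.05], [-2.99, -0.16], [-3.1, 3.1]. Speed limits (rad/s): [2.79, 2.79, 3.14, 3.14, 3.14, 3.14].

INTERFACE

Orientations are given as a unit quaternion [x, y, z, w].
In Python, from bench import arm gives the robot as it stands.
- The arm moves only by the tool drive_tool, never from a script. Its argument "motion" is a list of rows, each a list of 4 numbers: the shift along the tool's x, y, z in mm, then the turn about the tool's x in degrees. In form: [[dx, dy, dz, spin], ...]. A call has 1 to 10 rows; each row shifts and turns the commanded pose from where the row before left it, along the tool's axes as they then stand; what a row does not reach is not made up. A row lasts 1/12 s, in which the tool goes at most 41.7 mm and 7.16 degrees, less where a joint would pass 70% of its speed; a pose out of reach is approached as far as the arm can. A call with a gripper value outside its range is refused whole. "grip" is the finger opening in mm, from 0 to 85.4, set as the call begins (left out, the last holds). The fingers move at their own pace and stop on an object; the grip force is fixed at half the most. Time passes only in rows, so rows that do not move let the fingers close. It gives the time, the measured TCP pose, the force and the opening at its end, in the units of the state.
- arm.read_state(): the state, without advancing time (a new reading comes with each control period).
- arm.get_image(name): name is "scene" or "side" or "wrist"; returns the picture (384x512x3 uint8, red, green, blue); there is no depth.
- arm.calibration(name): a dict with "K" (3x3 intrinsics, pixels), "eye" and "attitude" of the camera in the world; the wrist camera has in their place "T_tool_cam" (4x4, takes a point from camera to tool coordinates, whose origin is the TCP and whose axes are the tool frame's). Camera axes: x right, y up, looking along -z (the intrinsics and any distortion apply to the point x, -y, -z); pixel columns grow to the right and rows downward; lengths in mm; the calibration is good to about 2 mm. A picture is of the moment at which its call begins: read the wrist's pose just before it. calibration takes no time and is no camera call.
- arm.job_done(): hands the job in, once; it reports no verdict.
The state is a dict: "clock": time; "joints": joint angles; "joint_vel": joint speeds; "joint_efforts": joint torques, N m; "position": TCP position; "ee_rot": TCP orientation; "contact_force": force on the tool from outside, world axes, zero at the start; "wrist_torque": the same for the moment, N m; "gripper_width": finger opening in mm.
Only numpy, scipy, OpenCV 4.12 (cv2) and the standard library are available. Lean on these libraries where they do the work, as an engineer would, in place of code of your own. Each camera call takes 0.05 s, during which the arm holds its last target. There are 200 camera calls.

TASK

The sample tray has been pushed back under the clear bottle riser, where a hand does not fit: take the yellow-handled hook from its stand, catch the tray's orange bail with it and, touching the tray only with the hook, drag it gently out on the bench until its front lies fully flush against the blue fence, roughly centred on it. Then put the hook back in its stand, and leave the riser, the bottle, the jar and the beaker undisturbed.

Things in the scene. Friction and masses are not known exactly. Their poses are not given: they have to be found in the camera images.
- hook: Hook tool, 0.12 kg. Yellow handle 90 long (x), 20 wide, 24 high; origin at the handle's centre, x towards the hook, z up. From its front a 10 mm aluminium rod rises to 35 above the origin, runs level to x = 170 and bends straight down into the leg, which ends 25 below the origin. Hold it level, leg down. Centre of mass about 20 ahead of the origin.
- hook_leg (a point): On the axis of the hook's downward leg (10 diameter), 5 above its lowest point: at (170, 0, -20) in the hook's frame. The level rod above the leg has its underside 30 above the hook's origin.
- stand: Fixed grey tool stand, origin at its foot on the bench. Two uprights (10 thick, at x = -37 and +37) have notches 30 wide for the handle, notch floor 60 high, cheek tops 76 high. The hook rests in it with its origin 72 above the stand's origin, x along the stand's x, with 5 play each side. Between the uprights the handle's sides are free for fingers.
- riser: Fixed bottle riser: clear plate from x = -90 to 170, 400 wide (y), underside 215 above the bench, on four 16 mm posts at x = -80 and 160, y = -190 and +190; rails under its side and rear edges (underside 203). Open at the front (x = -90): enter along its +x. Bottles stand on its rear half, up to 0.42 m high. Origin on the bench.
- tray: Grey sample tray, 140 long (x), 120 wide (y), 45 high, walls 4, about 0.7 kg (varies by a third, friction too); origin at the centre of its underside; its front looks to its own -x. Capped vials inside reach 48 high. Near the front two lugs (58 high, at y = -45 and +45) carry a swinging orange wire bail: see bail_pivot.
- bail_pivot (a point): Middle of the bail's pivot line, at (-58, 0, 52) in the tray. The bail (6 mm wire, 48 high, peaked in the middle, 60 wide near the top) stays where left; its angle is not reported: at first 0.3 rad inward (over the vials) to 0.5 outward (front). Stops: 0.35 inward, 0.95 outward. Dragged, it leans on the outward stop: peak 39 ahead of the pivot, 80 above the bench.
- tray_front (a point): Middle of the lower front edge of the tray: 70 ahead of its centre, at bench level.
- fence: Fixed blue stop bar, 190 long (y), 40 high, 14 thick with a flat white sheet before it for the tray. Origin mid-way along the face the tray's front must meet, at bench level; x points away from the bar, over the sheet, roughly as the riser's. The tray is home when tray_front meets this face near the origin, with tray x along fence x. Pulling well over 8 N by the bail against it may tip the tray.
- amber_bottle: Bystander: loose amber bottle, 56 diameter, 110 high, standing; origin at its foot.
- white_jar: Bystander: loose white jar, 54 diameter, 75 high, standing; origin at its foot.
- beaker: Bystander: loose glass beaker, 60 diameter, 80 high, standing; origin at its foot.

How it is judged:
By the outcome, as a careful person would: the job done as asked, in the order asked, and still so for the second after the job is handed in, with the robot touching nothing.
It also fails if it takes over 58 s, if anything falls off the work surface, if the arm or the gripper's body presses on something with over 40 N, if the wrist force passes 120 N, or if a joint passes its speed limit or range.

## Working session

There is one attempt and no reset: what is moved stays moved. The work goes in short steps, Python scripts to look and compute and a tool call to move; the robot and the scene stay as the last step left them, time stands still between calls to the robot, and variables do not carry over. Pictures are saved under pics/ and viewed, about 8 in all and at most 12, crops included, and the job is handed in when it is done.

Besides the shell and the picture viewer there is one more tool, called after ">>>" in YAML: its name, and indented under it one key for each argument. drive_tool: Moves the arm, as the interface text tells. Its arguments: {"type":"object","properties":{"motion":{"type":"array"},"grip":{"type":"number"}},"required":["motion"]}

```bash
ls; mkdir -p pics; python3 - <<'E'
from bench import arm
import cv2, numpy as np
np.set_printoptions(suppress=True,precision=4)
s=arm.read_state(); print(s)
for n in ["scene","side","wrist"]:
    c=arm.calibration(n); print(n,c)
    cv2.imwrite(f"pics/{n}0.png",arm.get_image(n)[:,:,::-1])
a=cv2.imread("pics/scene0.png");b=cv2.imread("pics/side0.png")
E
```

```text
pics
{'clock': 0.0, 'joints': array([ 1.3846,  0.3856,  0.0066, -0.0005, -1.194 , -0.2586]), 'joint_vel': array([ 0.001 , -0.0001, -0.0001, -0.0008,  0.    ,  0.0008]), 'joint_efforts': array([ -0.0007, -39.2288,  18.8408,   4.1863,  -0.0046,   0.    ]), 'position': array([268.6529, 563.6542, 230.2011]), 'ee_rot': array([-0.6895,  0.1568,  0.6898,  0.1553]), 'contact_force': array([ 0.2315,  0.2101, -0.2775]), 'wrist_torque': array([ 0.0348, -0.0182,  0.0124]), 'gripper_width': 84.8474443268388}
scene {'K': array([[370.9035,   0.    , 260.9922],
       [  0.    , 370.9035, 191.4855],
       [  0.    ,   0.    ,   1.    ]]), 'eye': array([ 604.0365, -333.7895,  984.7827]), 'attitude': array([0.164 , 0.0029, 0.0258, 0.9861])}
side {'K': array([[443.4521,   0.    , 261.1911],
       [  0.    , 443.4521, 195.3113],
       [  0.    ,   0.    ,   1.    ]]), 'eye': array([ 259.088 , -663.3077,  965.3426]), 'attitude': array([ 0.3191, -0.0764, -0.2052,  0.9221])}
wrist {'K': array([[325.9871,   0.    , 251.5312],
       [  0.    , 325.9871, 196.9402],
       [  0.    ,   0.    ,   1.    ]]), 'T_tool_cam': array([[  -0.0008,    0.2915,   -0.9566, -141.6382],
       [   1.    ,    0.0004,   -0.0007,   -0.0341],
       [   0.0002,   -0.9566,   -0.2915,  -74.4386],
       [   0.    ,    0.    ,    0.    ,    1.    ]])}
```

View pics/scene0.png

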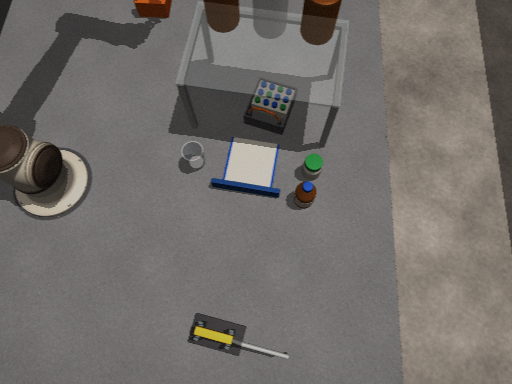

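View pics/side0.png

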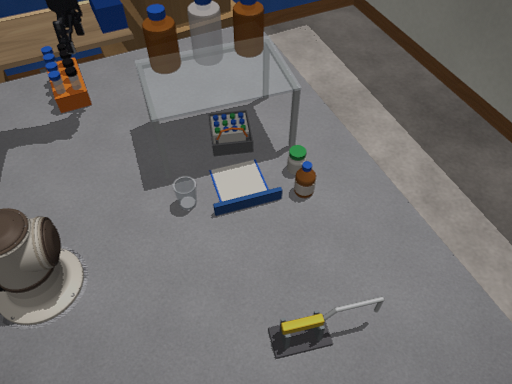

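The scene camera has world +x to the right and +y up. The hook is at about (215,335) with its leg at (286,355). The fence is at about (245,187) and the tray at (270,105), inside the riser's front edge. Next: measure.

```bash
cat > h.py <<'E'
from bench import arm
import cv2, numpy as np
from scipy.spatial.transform import Rotation as R
np.set_printoptions(suppress=True,precision=2)
def cam(n,s=None):
    c=arm.calibration(n)
    if n!="wrist": return c["K"],R.from_quat(c["attitude"]).as_matrix(),np.array(c["eye"])
    T=c["T_tool_cam"]; s=s or arm.read_state(); Q=R.from_quat(s["ee_rot"]).as_matrix()
    return c["K"],Q@T[:3,:3],Q@T[:3,3]+s["position"]
def ray(c,uv):
    K,A,e=c; d=np.linalg.inv(K)@[uv[0],uv[1],1]; d=A@(d*[1,-1,-1]); return e,d/np.linalg.norm(d)
def onz(c,uv,z):
    e,d=ray(c,uv); return e+d*(z-e[2])/d[2]
def cross(c1,p1,c2,p2):
    e,d=ray(c1,p1);f,g=ray(c2,p2); t=np.linalg.lstsq(np.c_[d,-g],f-e,rcond=None)[0]
    a,b=e+d*t[0],f+g*t[1]; return (a+b)/2,np.linalg.norm(a-b)
def proj(c,P):
    K,A,e=c; q=(A.T@(np.asarray(P,float)-e))*[1,-1,-1]; q=K@q; return q[:2]/q[2]
def mask(im,lo,hi,roi=None):
    m=cv2.inRange(cv2.cvtColor(im,cv2.COLOR_BGR2HSV),np.array(lo),np.array(hi))
    if roi: z=np.zeros_like(m); x0,y0,x1,y1=roi; z[y0:y1,x0:x1]=m[y0:y1,x0:x1]; m=z
    return m
def big(m):
    return max(cv2.findContours(m,cv2.RETR_EXTERNAL,cv2.CHAIN_APPROX_NONE)[0],key=cv2.contourArea)
E
python3 - <<'E'
from h import *
ims={n:cv2.imread(f"pics/{n}0.png") for n in("scene","side")}
C={n:cam(n) for n in ims}
rs={"scene":dict(hook=(180,310,300,370),fence=(200,130,290,200),tray=(235,70,305,140)),"side":dict(hook=(260,290,400,360),fence=(200,155,290,215),tray=(200,105,260,160))}
for n,im in ims.items():
    print(n)
    c=C[n]
    k=big(mask(im,(22,150,90),(35,255,255),rs[n]["hook"]))
    b=cv2.boxPoints(cv2.minAreaRect(k)); print("handle box @z84",[onz(c,p,84)[:2] for p in b],cv2.contourArea(k))
    k=big(mask(im,(105,120,60),(125,255,255),rs[n]["fence"])); 
    b=cv2.boxPoints(cv2.minAreaRect(k)); print("fence px",b.tolist())
    k=big(mask(im,(0,0,150),(180,60,255),rs[n]["fence"])); 
    b=cv2.approxPolyDP(cv2.convexHull(k),4,True)[:,0]; print("sheet",[onz(c,p,0)[:2] for p in b.astype(float)])
    m=mask(im,(5,130,90),(17,255,255),rs[n]["tray"]); ys,xs=np.nonzero(m); print("orange",len(xs),xs.min() if len(xs) else 0,xs.max() if len(xs) else 0,ys.min() if len(xs) else 0,ys.max() if len(xs) else 0)
def crop(n,x0,y0,w,h,s): return cv2.resize(ims[n][y0:y0+h,x0:x0+w],None,fx=s,fy=s,interpolation=cv2.INTER_CUBIC)
a=np.hstack([crop("scene",232,70,80,120,5)[:,:400],crop("side",195,95,80,120,5)[:,:400]])
cv2.imwrite("pics/c1.png",a)
E
```

```text
scene
handle box @z84 [array([ 453.72, -375.06]), array([ 457.21, -356.03]), array([ 545.25, -373.91]), array([ 541.16, -392.65])] 312.0
fence px [[210.84280395507812, 181.9746551513672], [218.51522827148438, 134.4056854248047], [286.36309814453125, 145.34889221191406], [278.690673828125, 192.91786193847656]]
sheet [array([499.2 , 151.93]), array([626.32, 136.03]), array([611.04,  20.26]), array([485.39,  34.75])]
orange 38 253 274 107 114
side
handle box @z84 [array([ 458.41, -354.3 ]), array([ 545.56, -375.01]), array([ 537.38, -398.41]), array([ 451.74, -377.73])] 355.5
fence px [[208.352783203125, 166.3398895263672], [276.5374755859375, 156.8697967529297], [282.5480651855469, 200.14610290527344], [214.36337280273438, 209.61619567871094]]
sheet [array([626.08, 140.48]), array([615.41,  36.76]), array([488.76,  52.41]), array([500.98, 151.01])]
orange 61 217 246 128 139
```

View pics/c1.png

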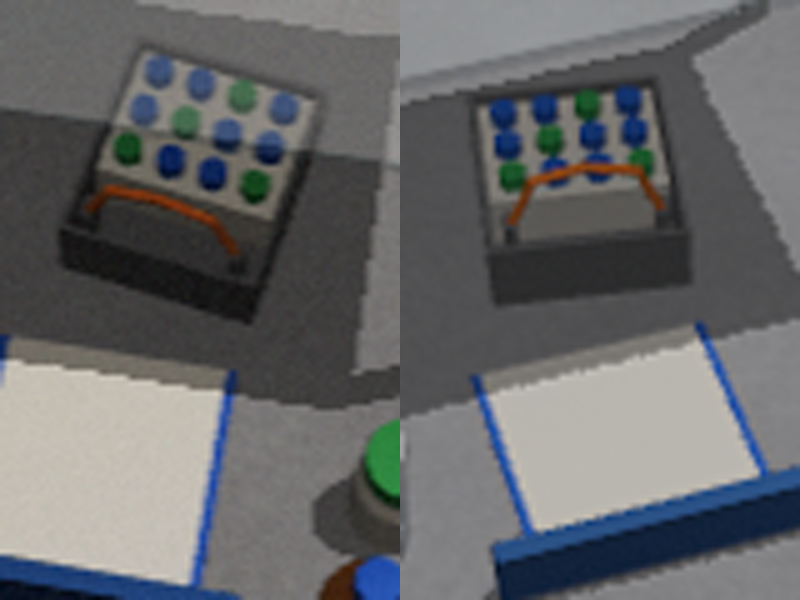

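The orange bail leans inward. Its peak is at about crop (160,197) in the scene view and (188,168) in the side view, and the tray's front edge faces the fence. I'll triangulate those points and the fence line.

```bash
python3 - <<'E'
from h import *
ims={n:cv2.imread(f"pics/{n}0.png") for n in("scene","side")}
C={n:cam(n) for n in ims}
S=lambda x,y:(232+x/5-.4,70+y/5-.4); D=lambda x,y:(195+x/5-.4,95+y/5-.4)
for n,a,b in [("footL",(92,208),(113,222)),("elbL",(107,190),(130,182)),("peak",(160,197),(188,168)),("elbR",(212,218),(242,172)),("footR",(237,252),(262,207)),
 ("bottomL",(65,265),(95,303)),("bottomR",(250,322),(290,287)),("topFL",(62,230),(87,252)),("topFR",(257,290),(290,235)),("topBL",(142,50),(72,97)),("topBR",(322,97),(258,80)),("sheetR",(233,372),(302,325)),("lidjar?",(400,455),(400,455))][:-1]:
    print(n,*cross(C["scene"],S(*a),C["side"],D(*b)))
roi={"scene":(205,170,290,200),"side":(205,180,290,215)}
for n,im in ims.items():
    c=C[n]; m=mask(im,(105,120,50),(125,255,255),roi[n]); m=cv2.morphologyEx(m,cv2.MORPH_OPEN,np.ones((5,5),np.uint8))
    k=big(m)[:,0]; xs=np.arange(k[:,0].min(),k[:,0].max()+1); top=np.array([k[k[:,0]==x,1].min() for x in xs])
    ok=slice(4,-4); p=np.polyfit(xs[ok],top[ok]-.5,1)
    r=np.abs(np.polyval(p,xs)-(top-.5)); p=np.polyfit(xs[r<1.2],top[r<1.2]-.5,1)
    g=np.where(np.abs(np.polyval(p,xs)-(top-.5))<1.5)[0]; e=[xs[g[0]]-.5,xs[g[-1]]+.5]
    P=[onz(c,(x,np.polyval(p,x)),40) for x in e]; d=P[1]-P[0]; print(n,"fence",P[0],P[1],"mid",(P[0]+P[1])/2,"len",np.linalg.norm(d),"ang",np.degrees(np.arctan2(d[1],d[0])))
for n,u,v in [("leg",(286,355),(381,304))]: print(n,*cross(C["scene"],u,C["side"],v))
for n,roi,lo,hi in[("capJar",((300,150,330,172),(285,143,310,160)),(50,100,50),(80,255,255)),("capBottle",((298,178,318,196),(298,158,318,175)),(105,120,50),(125,255,255))]:
    q=[np.mean(np.argwhere(mask(ims[k],lo,hi,roi[i])),0)[::-1] for i,k in enumerate(("scene","side"))]; print(n,*cross(C["scene"],q[0],C["side"],q[1]))
print("beaker rim/foot",onz(C["scene"],(193,150),80),onz(C["side"],(185,187),80))
# riser front corners at plate top / posts
for n,u in [("plate FL",(182,84)),("plate FR",(341,107)),]: print(n,onz(C["scene"],u,215))
E
```

```text
footL [546.56 222.88  57.56] 0.6676005920515303
elbL [556.09 213.58  93.12] 0.047631480714806974
peak [586.67 204.63 100.68] 3.2448460881977126
elbR [615.98 197.34  92.74] 4.435065943081916
footR [630.37 199.41  56.4 ] 1.0484309267313616
bottomL [529.06 216.46   3.08] 0.48425623887630437
bottomR [641.75 186.72  -3.35] 1.9467563073081886
topFL [528.36 216.15  45.66] 2.6338187794571084
topFR [642.57 185.21  40.69] 0.6428766667113116
topBL [567.45 337.8   50.95] 4.714755932749881
topBR [676.78 309.16  49.64] 1.004233148908178
sheetR [632.76 150.18   2.89] 2.143528336319269
scene fence [601.27   6.1   40.  ] [631.26   0.91  40.  ] mid [616.26   3.5   40.  ] len 30.438700073657255 ang -9.813154821258374
side fence [457.34  20.94  40.  ] [639.9   -1.07  40.  ] mid [548.62   9.93  40.  ] len 183.87333568712043 ang -6.87264610698462
leg [ 667.86 -409.74   84.7 ] 4.79879460970374
capJar [727.15  71.6   67.88] 1.449664252843283
capBottle [707.81 -11.25 102.25] 0.9968573685522267
beaker rim/foot [402.53  83.1   80.  ] [399.28  72.37  80.  ]
plate FL [386.3  195.16 215.  ]
plate FR [771.73 151.58 215.  ]
```

```bash
cat >> h.py <<'E'
def psi(s): 
    y=R.from_quat(s["ee_rot"]).as_matrix()[:,1]; return np.degrees(np.arctan2(y[1],y[0]))
def plan(wps,s=None,p0=None,a0=None):
    """wps: (x,y,z,psi,rows) world -> tool rows; spin is spread evenly"""
    p=np.array(s["position"] if s else p0,float); a=psi(s) if s else a0
    for x,y,z,b,n in wps:
        d=np.array([x,y,z])-p; da=(b-a+180)%360-180
        for i in range(n):
            r=np.radians(a); v=d/n
            print([round(-v[2],1),round(v[0]*np.cos(r)+v[1]*np.sin(r),1),round(v[0]*np.sin(r)-v[1]*np.cos(r),1),round(-da/n,2)],end=", " if i<n-1 else "\n")
            a+=da/n
        p=np.array([x,y,z],float)
E
python3 - <<'E'
from h import *
s=arm.read_state(); print(psi(s), R.from_quat(s["ee_rot"]).as_matrix())
im=cv2.imread("pics/scene0.png"); c=cam("scene")
hsv=cv2.cvtColor(im,cv2.COLOR_BGR2HSV); print(hsv[186,[215,230,245,260,275]], hsv[184:194,245])
plan([(290,400,330,psi(s),5),(335,200,330,psi(s),6),(420,-60,300,psi(s),8),(480,-330,240,psi(s),8)],s)
E
```

```text
-115.49411757482127 [[-0.   -0.43 -0.9 ]
 [-0.   -0.9   0.43]
 [-1.    0.   -0.  ]]
[[108 206  31]
 [109 180  34]
 [109 190 121]
 [109 195 118]
 [ 15   9 119]] [[109 190 117]
 [108 202 115]
 [109 190 121]
 [109 188 111]
 [110 191  28]
 [114 180  34]
 [111 162  30]
 [110 214  31]
 [102  50  51]
 [165   8  66]]
[np.float64(-19.9), np.float64(27.7), np.float64(-17.9), np.float64(-0.0)], [np.float64(-19.9), np.float64(27.7), np.float64(-17.9), np.float64(-0.0)], [np.float64(-19.9), np.float64(27.7), np.float64(-17.9), np.float64(-0.0)], [np.float64(-19.9), np.float64(27.7), np.float64(-17.9), np.float64(-0.0)], [np.float64(-19.9), np.float64(27.7), np.float64(-17.9), np.float64(-0.0)]
[np.float64(-0.0), np.float64(26.9), np.float64(-21.1), np.float64(-0.0)], [np.float64(-0.0), np.float64(26.9), np.float64(-21.1), np.float64(-0.0)], [np.float64(-0.0), np.float64(26.9), np.float64(-21.1), np.float64(-0.0)], [np.float64(-0.0), np.float64(26.9), np.float64(-21.1), np.float64(-0.0)], [np.float64(-0.0), np.float64(26.9), np.float64(-21.1), np.float64(-0.0)], [np.float64(-0.0), np.float64(26.9)
[... 520 characters left out ...]
p.float64(-23.6), np.float64(-0.0)], [np.float64(3.8), np.float64(24.8), np.float64(-23.6), np.float64(-0.0)]
[np.float64(7.5), np.float64(27.2), np.float64(-21.3), np.float64(-0.0)], [np.float64(7.5), np.float64(27.2), np.float64(-21.3), np.float64(-0.0)], [np.float64(7.5), np.float64(27.2), np.float64(-21.3), np.float64(-0.0)], [np.float64(7.5), np.float64(27.2), np.float64(-21.3), np.float64(-0.0)], [np.float64(7.5), np.float64(27.2), np.float64(-21.3), np.float64(-0.0)], [np.float64(7.5), np.float64(27.2), np.float64(-21.3), np.float64(-0.0)], [np.float64(7.5), np.float64(27.2), np.float64(-21.3), np.float64(-0.0)], [np.float64(7.5), np.float64(27.2), np.float64(-21.3), np.float64(-0.0)]
```

```bash
sed -i 's/round(\(-v\[2\]\),1)/int(round(-v[2]))/; s/round(v\[0\]\*np.cos(r)+v\[1\]\*np.sin(r),1)/int(round(v[0]*np.cos(r)+v[1]*np.sin(r)))/; s/round(v\[0\]\*np.sin(r)-v\[1\]\*np.cos(r),1)/int(round(v[0]*np.sin(r)-v[1]*np.cos(r)))/; s/round(-da\/n,2)/float(round(-da\/n,1))/' h.py
python3 - <<'E'
from h import *
s=arm.read_state()
plan([(290,400,330,-145.5,5),(335,200,330,-175.5,5),(420,-60,300,-225.5,8),(500,-376,200,-282,9)],s)
im=cv2.imread("pics/scene0.png"); c=cam("scene")
m=mask(im,(104,120,70),(114,255,255),(205,172,285,200)); m=cv2.morphologyEx(m,cv2.MORPH_OPEN,np.ones((3,3),np.uint8))
k=big(m)[:,0]; xs=np.arange(k[:,0].min(),k[:,0].max()+1); top=np.array([k[k[:,0]==x,1].min() for x in xs])
print(top)
i=(xs>226)&(xs<272); p=np.polyfit(xs[i],top[i]-.5,1)
P=[onz(c,(x,np.polyval(p,x)),40) for x in (xs[0]-.5,xs[-1]+.5)]; d=P[1]-P[0]; print(P,sum(P)/2,np.linalg.norm(d),np.degrees(np.arctan2(d[1],d[0])))
E
```

```text
[-20, 28, -18, 6.0], [-20, 26, -21, 6.0], [-20, 23, -23, 6.0], [-20, 21, -26, 6.0], [-20, 18, -28, 6.0]
[0, 15, -38, 6.0], [0, 11, -39, 6.0], [0, 7, -40, 6.0], [0, 3, -41, 6.0], [0, -2, -41, 6.0]
[4, -8, -33, 6.2], [4, -12, -32, 6.2], [4, -15, -31, 6.2], [4, -18, -29, 6.2], [4, -21, -27, 6.2], [4, -24, -24, 6.2], [4, -27, -21, 6.2], [4, -29, -18, 6.2]
[11, -31, -18, 6.3], [11, -33, -15, 6.3], [11, -34, -11, 6.3], [11, -35, -7, 6.3], [11, -36, -3, 6.3], [11, -36, 1, 6.3], [11, -36, 5, 6.3], [11, -35, 9, 6.3], [11, -34, 12, 6.3]
[178 178 178 178 179 179 179 179 179 179 179 179 180 180 180 180 181 181
 181 181 181 181 182 182 182 182 182 182 183 183 183 183 183 183 184 184
 184 184 184 184 185 185 185 185 185 186 186 186 186 186 186 186 187 187
 187 187 187 187 187 187 188 188 188 188 188 189 189 189]
[array([453.1 ,  22.27,  40.  ]), array([639.39,   0.15,  40.  ])] [546.25  11.21  40.  ] 187.6041928881844 -6.769914540479968
```

>>> drive_tool:
  motion:
    - [-20, 28, -18, 6]
    - [-20, 26, -21, 6]
    - [-20, 23, -23, 6]
    - [-20, 21, -26, 6]
    - [-20, 18, -28, 6]
    - [0, 15, -38, 6]
    - [0, 11, -39, 6]
    - [0, 7, -40, 6]
    - [0, 3, -41, 6]
    - [0, -2, -41, 6]

```text
clock: 0.98
position: [335.4, 198.4, 331.3]
ee_rot: [-0.518, 0.481, 0.518, 0.481]
contact_force: [1.4, 0.3, -0.4]
gripper_width: 85.7
```

>>> drive_tool:
  motion:
    - [4, -8, -33, 6.2]
    - [4, -12, -32, 6.2]
    - [4, -15, -31, 6.2]
    - [4, -18, -29, 6.2]
    - [4, -21, -27, 6.2]
    - [4, -24, -24, 6.2]
    - [4, -27, -21, 6.2]
    - [4, -29, -18, 6.2]
    - [11, -31, -18, 6.3]
    - [11, -33, -15, 6.3]

```text
clock: 1.82
position: [440.5, -130.1, 277.2]
ee_rot: [-0.195, 0.679, 0.195, 0.68]
contact_force: [1.9, 0.4, -0.1]
gripper_width: 85.5
```

>>> drive_tool:
  motion:
    - [11, -34, -11, 6.3]
    - [11, -35, -7, 6.3]
    - [11, -36, -3, 6.3]
    - [11, -36, 1, 6.3]
    - [11, -36, 5, 6.3]
    - [11, -35, 9, 6.3]
    - [11, -34, 12, 6.3]
    - [0, 0, 0, 0]
    - [0, 0, 0, 0]

```text
clock: 2.57
position: [503.6, -373.5, 197.7]
ee_rot: [0.074, 0.705, -0.073, 0.702]
contact_force: [0.4, 0.1, -0.2]
gripper_width: 85.1
```

```bash
python3 - <<'E'
from h import *
s=arm.read_state(); print(s["clock"],s["position"],psi(s),s["joints"])
im=arm.get_image("wrist")[:,:,::-1]; cv2.imwrite("pics/w1.png",im)
c=cam("wrist",s)
k=big(mask(im,(22,120,60),(35,255,255))); b=cv2.boxPoints(cv2.minAreaRect(k)); print(b.tolist())
P=[onz(c,p,84)[:2] for p in b]; print(P,sum(P)/4)
E
```

```text
2.5667 [ 503.58 -373.47  197.71] 78.06595085922432 [-0.38  0.41 -0.03 -0.   -1.13 -1.4 ]
[[237.0, 131.0], [261.0, 131.0], [261.0, 238.0], [237.0, 238.0]]
[array([ 452.26, -374.16]), array([ 456.09, -356.03]), array([ 543.91, -373.84]), array([ 539.68, -393.82])] [ 497.99 -374.46]
```

View pics/w1.png

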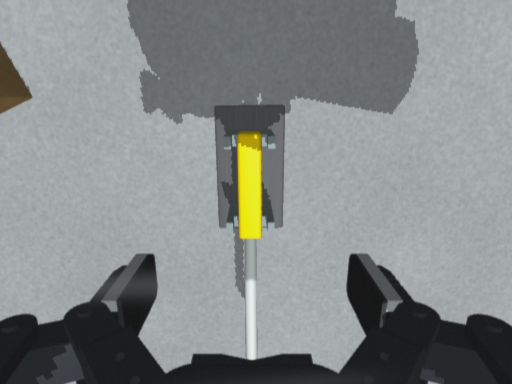

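Handle centre is px (249,185), lined up with the tool's z axis, at about (498,-374.5) in the world. I'll descend and grip.

>>> drive_tool:
  motion:
    - [20, -1, -2, 0]
    - [25, -1, -2, 0]
    - [30, 0, -1, 0]
    - [30, 0, 0, 0]
    - [20, 0, 0, 0]
    - [12, 0, 0, 0]
    - [6, 0, 0, 0]
    - [0, 0, 0, 0]
    - [0, 0, 0, 0]

```text
clock: 3.37
position: [500.1, -373.1, 58.8]
ee_rot: [0.072, 0.703, -0.073, 0.704]
contact_force: [0.0, -0.7, 1.0]
gripper_width: 85.3
```

>>> drive_tool:
  motion:
    - [0, 0, 0, 0]
    - [0, 0, 0, 0]
    - [0, 0, 0, 0]
    - [0, 0, 0, 0]
    - [0, 0, 0, 0]
    - [0, 0, 0, 0]
    - [0, 0, 0, 0]
    - [0, 0, 0, 0]
  grip: 5

```text
clock: 4.03
position: [499.4, -373.3, 57.8]
ee_rot: [0.072, 0.703, -0.073, 0.704]
contact_force: [-0.3, 0.5, 3.1]
gripper_width: 18.8
```

>>> drive_tool:
  motion:
    - [-5, 0, 0, 0]
    - [-12, 0, 0, 0]
    - [-18, 0, 0, 0]
    - [-25, 0, 0, 0]
    - [-25, 0, 0, 0]
    - [-20, 0, 0, 0]
    - [-10, 0, 0, 0]
    - [0, 0, 0, 0]

```text
clock: 4.7
position: [500.3, -373.7, 175.7]
ee_rot: [0.072, 0.701, -0.073, 0.705]
contact_force: [0.9, -1.0, -0.7]
gripper_width: 19.2
```

```bash
python3 - <<'E'
from h import *
s=arm.read_state(); print(s["position"],psi(s),s["contact_force"],s["gripper_width"])
p=s["position"]
plan([(562,-27,p[2],173,16)],s)
E
```

```text
[ 500.32 -373.75  175.65] 78.22861742857681 [ 0.92 -1.01 -0.65] 19.159764426554887
[0, 22, -1, -5.9], [0, 22, 2, -5.9], [0, 22, 4, -5.9], [0, 21, 6, -5.9], [0, 20, 8, -5.9], [0, 19, 10, -5.9], [0, 18, 12, -5.9], [0, 17, 14, -5.9], [0, 15, 16, -5.9], [0, 14, 17, -5.9], [0, 12, 19, -5.9], [0, 10, 20, -5.9], [0, 8, 21, -5.9], [0, 6, 21, -5.9], [0, 3, 22, -5.9], [0, 1, 22, -5.9]
```

>>> drive_tool:
  motion:
    - [0, 12, 0, -3]
    - [0, 22, 1, -5.9]
    - [0, 22, 3, -5.9]
    - [0, 22, 5, -5.9]
    - [0, 21, 7, -5.9]
    - [0, 19, 9, -5.9]
    - [0, 19, 11, -5.9]
    - [0, 18, 13, -5.9]
    - [0, 16, 15, -5.9]
    - [0, 15, 16, -5.9]

```text
clock: 5.53
position: [534.8, -165.1, 170.6]
ee_rot: [-0.268, 0.655, 0.269, 0.653]
contact_force: [-0.0, -0.6, -1.5]
gripper_width: 18.5
```

>>> drive_tool:
  motion:
    - [0, 13, 18, -5.9]
    - [0, 11, 19, -5.9]
    - [0, 9, 20, -5.9]
    - [0, 7, 21, -5.9]
    - [0, 4, 21, -5.9]
    - [0, 2, 22, -5.9]
    - [0, 1, 11, -3]
    - [10, 0, 0, 0]
    - [15, 0, 0, 0]
    - [10, 0, 0, 0]

```text
clock: 6.37
position: [558.2, -26.0, 134.5]
ee_rot: [-0.466, 0.532, 0.468, 0.53]
contact_force: [-0.2, 0.2, -2.3]
gripper_width: 19.1
```

>>> drive_tool:
  motion:
    - [10, 0, 0, 0]
    - [0, 0, 0, 0]
    - [0, 0, 0, 0]

```text
clock: 6.62
position: [559.4, -26.4, 126.3]
ee_rot: [-0.467, 0.532, 0.467, 0.53]
contact_force: [0.4, -0.4, 0.0]
gripper_width: 19.2
```

```bash
python3 - <<'E'
from h import *
s=arm.read_state(); print(s["clock"],s["position"],psi(s),s["contact_force"],s["gripper_width"],s["joints"])
ims={n:arm.get_image(n)[:,:,::-1].copy() for n in("scene","side")}
for n in ims: cv2.imwrite(f"pics/{n}2.png",ims[n])
r=np.radians(psi(s)-90); leg=s["position"]+np.r_[170*np.cos(r),170*np.sin(r),-6]
print("pred leg pt",leg,[proj(cam(n),leg) for n in ims])
f=lambda n,x,y:cv2.resize(ims[n][y:y+150,x:x+100],None,fx=4,fy=4,interpolation=cv2.INTER_CUBIC)
cv2.imwrite("pics/c2.png",np.hstack([f("scene",212,75),f("side",200,95)]))
E
```

```text
6.6167 [559.43 -26.39 126.28] 172.66275551128976 [ 0.39 -0.36  0.02] 19.17307050171888 [ 0.24  0.38 -0.3   0.   -0.9  -0.37]
pred leg pt [581.14 142.22 120.28] [array([260.75, 126.2 ]), array([238.51, 137.61])]
```

View pics/c2.png

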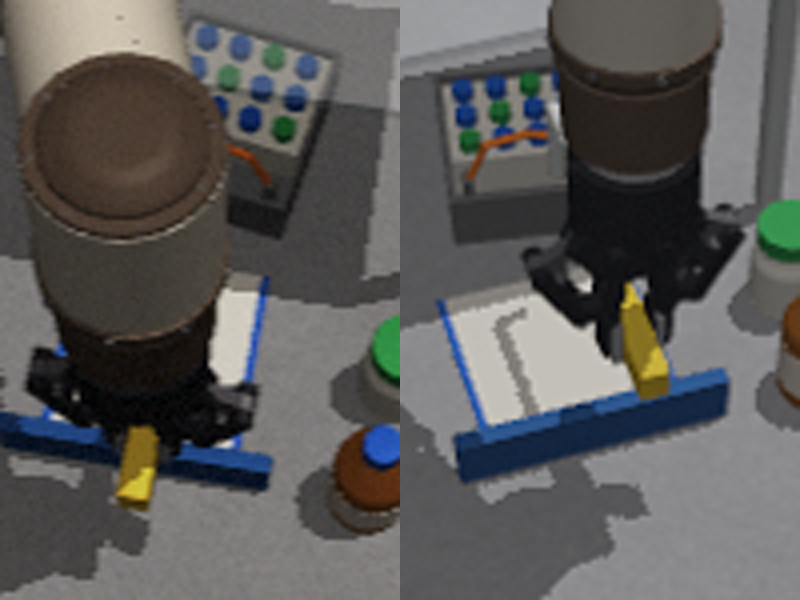

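The side view shows the leg at px (239,137), where the grasp geometry predicts it. Next I'll raise slightly and enter 90 mm.

>>> drive_tool:
  motion:
    - [-4, 0, 6, 0]
    - [0, 0, 12, 0]
    - [0, -1, 16, 0]
    - [0, 0, 18, 0]
    - [0, 0, 16, 0]
    - [0, 0, 12, 0]
    - [0, 0, 7, 0]
    - [0, 0, 3, 0]
    - [0, 0, 0, 0]
    - [0, 0, 0, 0]

```text
clock: 7.55
position: [572.2, 63.2, 131.3]
ee_rot: [-0.467, 0.531, 0.467, 0.531]
contact_force: [0.0, -1.1, -1.2]
gripper_width: 19.2
```

```bash
python3 - <<'E'
from h import *
s=arm.read_state(); print(s["clock"],s["position"],psi(s),s["contact_force"],s["gripper_width"])
ims={n:arm.get_image(n)[:,:,::-1].copy() for n in("scene","side")}
r=np.radians(psi(s)-90); leg=s["position"]+np.r_[170*np.cos(r),170*np.sin(r),-6]
print("pred leg pt",leg,[proj(cam(n),leg) for n in ims],[proj(cam(n),leg+[0,0,55]) for n in ims])
f=lambda n,x,y:cv2.resize(ims[n][y:y+120,x:x+80],None,fx=5,fy=5,interpolation=cv2.INTER_CUBIC)
cv2.imwrite("pics/c3.png",np.hstack([f("scene",232,60),f("side",190,85)]))
E
```

```text
7.55 [572.23  63.23 131.34] 172.70908567107955 [ 0.   -1.09 -1.2 ] 19.170893617009302
pred leg pt [593.8  231.85 125.34] [array([267.2 ,  95.87]), array([229.9 , 114.63])] [array([267.6 ,  83.61]), array([228.98,  99.2 ])]
```

View pics/c3.png

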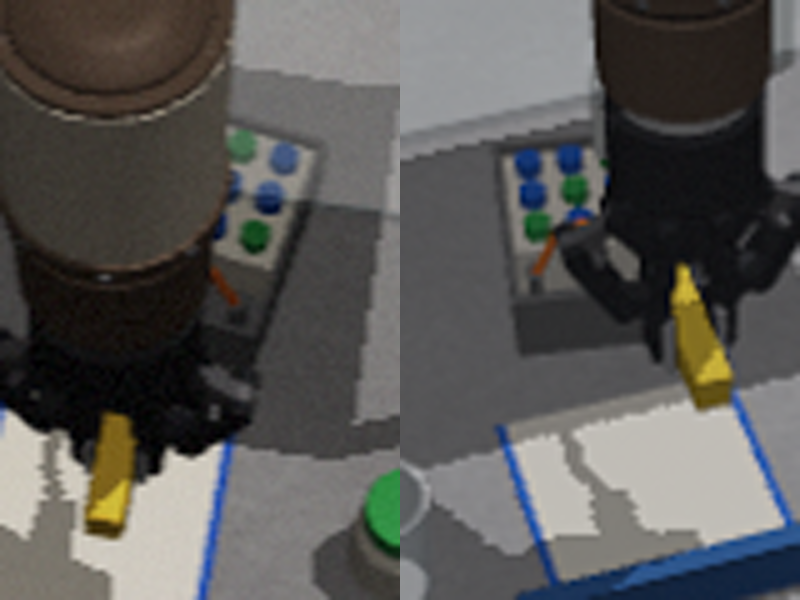

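Leg is hidden by the gripper, and the pose agrees with the prediction. I'll lower it gently while watching the force.

>>> drive_tool:
  motion:
    - [5, 0, 0, 0]
    - [8, 0, 0, 0]
    - [8, 0, 0, 0]
    - [8, 0, 0, 0]
    - [0, 0, 0, 0]

```text
clock: 8.07
position: [570.8, 62.8, 99.6]
ee_rot: [-0.466, 0.533, 0.468, 0.529]
contact_force: [0.8, -1.0, -2.3]
gripper_width: 18.8
```

>>> drive_tool:
  motion:
    - [8, 0, 0, 0]
    - [8, 0, 0, 0]
    - [8, 0, 0, 0]
    - [5, 0, 0, 0]
    - [0, 0, 0, 0]
    - [0, 0, 0, 0]

```text
clock: 8.57
position: [572.3, 63.3, 72.9]
ee_rot: [-0.467, 0.531, 0.467, 0.53]
contact_force: [1.0, -0.7, -0.9]
gripper_width: 19.3
```

>>> drive_tool:
  motion:
    - [0, 0, -3, 0]
    - [0, 0, -5, 0]
    - [0, 0, -5, 0]
    - [0, 0, -5, 0]
    - [0, 0, -5, 0]
    - [0, 0, -5, 0]
    - [0, 0, -5, 0]
    - [0, 0, -5, 0]
    - [0, 0, 0, 0]

```text
clock: 9.32
position: [567.3, 24.7, 73.3]
ee_rot: [-0.467, 0.531, 0.467, 0.531]
contact_force: [0.0, 0.2, -1.6]
gripper_width: 19.1
```

>>> drive_tool:
  motion:
    - [0, 1, -3, 0]
    - [0, 1, -4, 0]
    - [0, 1.5, -5, 0]
    - [0, 1.5, -5, 0]
    - [0, 1.5, -5, 0]
    - [0, 1.5, -5, 0]
    - [0, 1.5, -5, 0]
    - [0, 1.5, -5, 0]
    - [0, 1.5, -5, 0]
    - [0, 1.5, -5, 0]

```text
clock: 10.15
position: [547.5, -19.7, 73.3]
ee_rot: [-0.467, 0.531, 0.467, 0.531]
contact_force: [1.4, 2.2, -2.2]
gripper_width: 19.0
```

>>> drive_tool:
  motion:
    - [0, 1.5, -5, 0]
    - [0, 1.5, -5, 0]
    - [0, 1.5, -5, 0]
    - [0, 1.5, -5, 0]
    - [0, 1.5, -5, 0]
    - [0, 1.5, -5, 0]
    - [0, 1.5, -5, 0]
    - [0, 1.5, -5, 0]
    - [0, 1.5, -5, 0]
    - [0, 0, 0, 0]

```text
clock: 10.98
position: [527.8, -63.1, 73.4]
ee_rot: [-0.467, 0.531, 0.467, 0.531]
contact_force: [-0.1, -1.2, -2.1]
gripper_width: 19.1
```

```bash
python3 - <<'E'
from h import *
s=arm.read_state(); print(s["clock"],s["position"],psi(s),s["contact_force"],s["gripper_width"])
ims={n:arm.get_image(n)[:,:,::-1].copy() for n in("scene","side")}
for n in ims: cv2.imwrite(f"pics/{n}4.png",ims[n])
r=np.radians(psi(s)-90); leg=s["position"]+np.r_[170*np.cos(r),170*np.sin(r),-6]
print("pred leg pt",leg,[proj(cam(n),leg) for n in ims])
f=lambda n,x,y:cv2.resize(ims[n][y:y+120,x:x+80],None,fx=5,fy=5,interpolation=cv2.INTER_CUBIC)
cv2.imwrite("pics/c4.png",np.hstack([f("scene",222,85),f("side",190,95)]))
E
```

```text
10.9833 [527.81 -63.1   73.37] 172.68009394087215 [-0.09 -1.2  -2.09] 19.115618614138405
pred leg pt [549.47 105.51  67.37] [array([248.41, 147.12]), array([233.81, 163.59])]
```

View pics/c4.png

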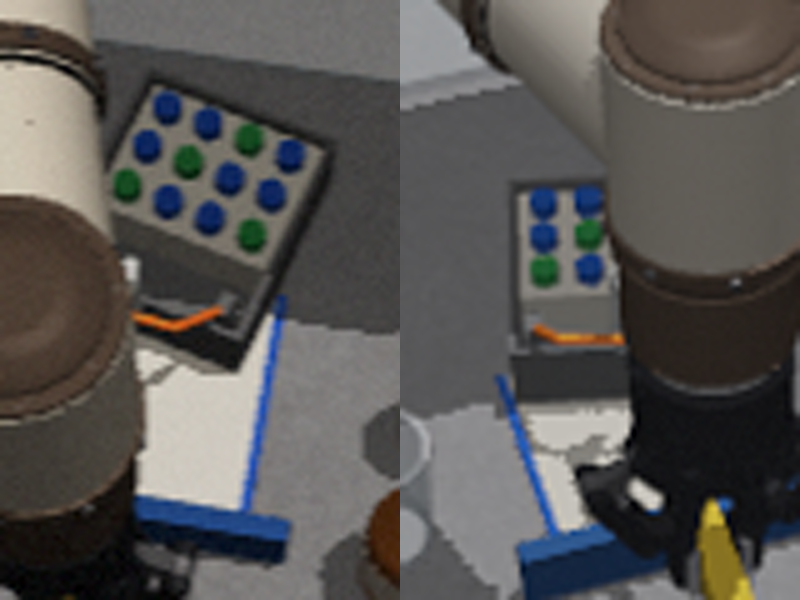

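```bash
python3 - <<'E'
from h import *
S=lambda x,y:(222+x/5-.4,85+y/5-.4); D=lambda x,y:(190+(x-400)/5-.4,95+y/5-.4)
c,d=cam("scene"),cam("side")
BL,BR,FRt,FRb=onz(c,S(155,80),45),onz(c,S(332,150),45),onz(c,S(262,275),45),onz(c,S(237,371),0)
print(BL,BR,FRb, onz(d,D(512,185),45),onz(d,D(515,402),0))
e=BR-BL; print(np.linalg.norm(e),np.degrees(np.arctan2(e[1],e[0])))
FLb=onz(d,D(515,402),0); e=FRb-FLb; print("front",(FRb+FLb)/2,np.linalg.norm(e),np.degrees(np.arctan2(e[1],e[0])))
for k in [((170,327),None)]: print("bail kink",onz(c,S(172,328),78))
E
```

```text
[550.97 266.43  45.  ] [655.63 225.42  45.  ] [607.3  103.78   0.  ] [548.25 270.28  45.  ] [498.55 147.95   0.  ]
112.40219129387256 -21.398254129451335
front [552.92 125.86   0.  ] 117.3744747914073 -22.102082196690358
bail kink [571.04  92.42  78.  ]
```

Tray is at heading about 68° with its front mid at (553,126). I'll keep pulling, steering so it turns back to about 83°.

>>> drive_tool:
  motion:
    - [0, 0, -3, 0]
    - [0, -0.5, -5, 0]
    - [0, -0.5, -5, 0]
    - [0, -0.5, -5, 0]
    - [0, -0.5, -5, 0]
    - [0, -0.5, -5, 0]
    - [0, -0.5, -5, 0]
    - [0, -0.5, -5, 0]
    - [0, -0.5, -5, 0]
    - [0, -0.5, -5, 0]

```text
clock: 11.92
position: [526.9, -110.8, 73.3]
ee_rot: [-0.467, 0.531, 0.467, 0.531]
contact_force: [1.0, 2.0, -2.3]
gripper_width: 18.7
```

>>> drive_tool:
  motion:
    - [0, -0.5, -5, 0]
    - [0, -0.5, -5, 0]
    - [0, -0.5, -5, 0]
    - [0, -0.5, -5, 0]
    - [0, -0.5, -5, 0]
    - [0, -0.5, -5, 0]
    - [0, -0.5, -5, 0]
    - [0, 0, 0, 0]

```text
clock: 12.58
position: [525.8, -146.5, 73.4]
ee_rot: [-0.467, 0.531, 0.467, 0.531]
contact_force: [0.5, 0.8, -0.5]
gripper_width: 19.0
```

```bash
python3 - <<'E'
from h import *
s=arm.read_state(); print(s["clock"],s["position"],psi(s),s["contact_force"],s["gripper_width"])
ims={n:arm.get_image(n)[:,:,::-1].copy() for n in("scene","side")}
for n in ims: cv2.imwrite(f"pics/{n}5.png",ims[n])
r=np.radians(psi(s)-90); leg=s["position"]+np.r_[170*np.cos(r),170*np.sin(r),-6]
print("pred leg pt",leg,[proj(cam(n),leg) for n in ims])
f=lambda n,x,y:cv2.resize(ims[n][y:y+120,x:x+80],None,fx=5,fy=5,interpolation=cv2.INTER_CUBIC)
cv2.imwrite("pics/c5.png",np.hstack([f("scene",222,95),f("side",200,105)]))
E
```

```text
12.5833 [ 525.78 -146.53   73.36] 172.67989529407325 [ 0.53  0.78 -0.49] 18.955510735259455
pred leg pt [547.44  22.09  67.36] [array([245.67, 175.59]), array([245.58, 185.18])]
```

View pics/c5.png

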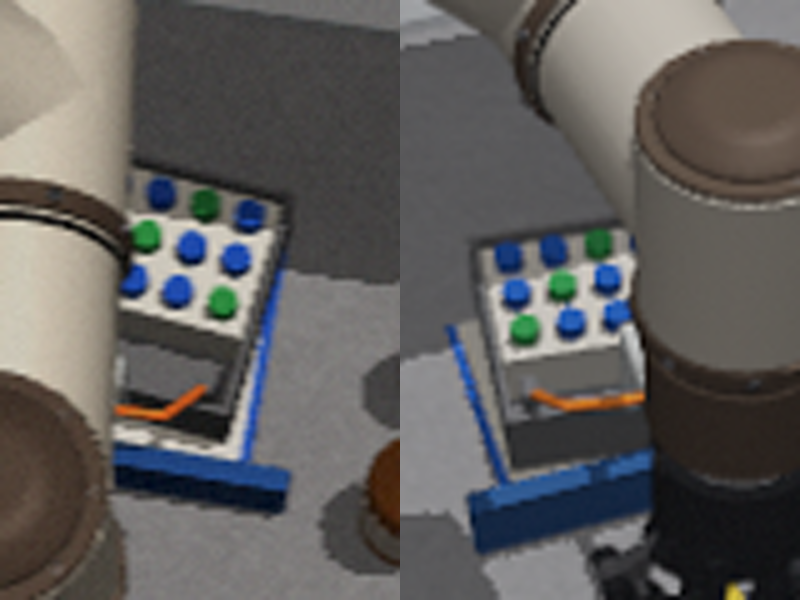

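```bash
python3 - <<'E'
from h import *
S=lambda x,y:(222+x/5-.4,95+y/5-.4); D=lambda x,y:(200+(x-400)/5-.4,105+y/5-.4)
c,d=cam("scene"),cam("side")
FRb,FLb=onz(c,S(224,440),0),onz(d,D(511,471),0); e=FRb-FLb; f=(FRb+FLb)/2
print("front",FLb,FRb,f,np.linalg.norm(e),np.degrees(np.arctan2(e[1],e[0])))
a,b=onz(c,S(135,162),45),onz(c,S(293,200),45); e=b-a; print("rear scene",np.degrees(np.arctan2(e[1],e[0])),b)
a,b=onz(d,D(470,238),45),onz(d,D(632,219),45); e=b-a; print("rear side",np.degrees(np.arctan2(e[1],e[0])),a)
u=np.array([np.cos(np.radians(83.2)),np.sin(np.radians(83.2))]); v=np.array([-u[1],u[0]]); O=np.array([547.3,10.5])
for p in (f,FLb,FRb): print("rel fence", (p[:2]-O)@u,(p[:2]-O)@v)
E
```

```text
front [489.84  56.52   0.  ] [603.24  30.08   0.  ] [546.54  43.3    0.  ] 116.44156800723441 -13.122734940008531
rear scene -12.031733791696052 [635.42 159.94  45.  ]
rear side -15.443956628522178 [521.5  189.35  45.  ]
rel fence 32.4782631588639 4.640220180237587
rel fence 38.89004274660675 62.50686664012891
rel fence 26.066483571121058 -53.22642627965374
```

Tray heading is about 77°, and its front is 32 mm from the fence and 5 mm off centre. I'll close in slowly while watching the force.

>>> drive_tool:
  motion:
    - [0, -0.5, -3, 0]
    - [0, -0.5, -3, 0]
    - [0, -0.5, -3, 0]
    - [0, -0.5, -3, 0]
    - [0, -0.5, -3, 0]
    - [0, -0.5, -3, 0]
    - [0, -0.5, -3, 0]
    - [0, -0.5, -3, 0]

```text
clock: 13.35
position: [526.9, -170.0, 73.3]
ee_rot: [-0.467, 0.531, 0.467, 0.531]
contact_force: [-0.0, 3.4, -1.8]
gripper_width: 19.0
```

>>> drive_tool:
  motion:
    - [0, 0, -1, 0]
    - [0, 0, -1, 0]
    - [0, 0, -1, 0]
    - [0, 0, -1, 0]

```text
clock: 13.68
position: [526.8, -173.5, 73.4]
ee_rot: [-0.467, 0.531, 0.467, 0.531]
contact_force: [1.0, 5.8, -1.3]
gripper_width: 18.9
```

>>> drive_tool:
  motion:
    - [0, 0, -1, 0]
    - [0, 0, -1, 0]

```text
clock: 13.85
position: [527.0, -175.4, 73.4]
ee_rot: [-0.467, 0.53, 0.467, 0.531]
contact_force: [1.5, 5.0, -1.3]
gripper_width: 19.1
```

```bash
cat > t.py <<'E'
from h import *
import sys
s=arm.read_state(); print(s["clock"],s["position"],psi(s),s["contact_force"],s["wrist_torque"],s["gripper_width"])
ims={n:arm.get_image(n)[:,:,::-1].copy() for n in("scene","side")}
for n in ims: cv2.imwrite(f"pics/{n}{sys.argv[1]}.png",ims[n])
f=lambda n,x,y:cv2.resize(ims[n][y:y+120,x:x+80],None,fx=5,fy=5,interpolation=cv2.INTER_CUBIC)
cv2.imwrite(f"pics/c{sys.argv[1]}.png",np.hstack([f("scene",222,95),f("side",200,105)]))
E
python3 t.py 6
```

```text
13.85 [ 526.96 -175.4    73.44] 172.68717923295054 [ 1.51  5.   -1.3 ] [ 1.44 -0.57 -0.2 ] 19.09413365466796
```

View pics/c6.png

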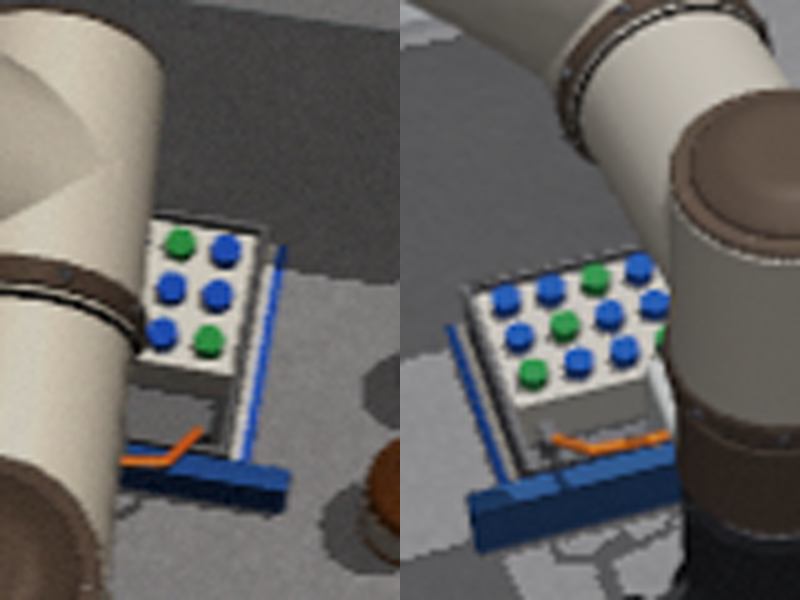

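```bash
cat > q.py <<'E'
from h import *
S=lambda x,y:(222+x/5-.4,95+y/5-.4); D=lambda x,y:(200+(x-400)/5-.4,105+y/5-.4)
c,d=cam("scene"),cam("side")
u=np.array([np.cos(np.radians(83.2)),np.sin(np.radians(83.2))]); v=np.array([-u[1],u[0]]); O=np.array([547.3,10.5])
def rep(n,a,b):
    e=(b-a)[:2]; e=e if e[0]>0 else -e; print(n,"ang",round(np.degrees(np.arctan2(e[1],e[0])),1),[((p[:2]-O)@u,(p[:2]-O)@v) for p in(a,b)])
E
python3 - <<'E'
from q import *
rep("rear scene",onz(c,S(155,211),45),onz(c,S(269,231),45))
rep("rear side",onz(d,D(464,290),45),onz(d,D(645,252),45))
rep("side L side",onz(d,D(464,290),45),onz(d,D(515,475),45))
rep("right scene",onz(c,S(269,231),45),onz(c,S(233,455),45))
E
```

```text
rear scene ang -8.0 [(np.float64(138.658700455373), np.float64(5.826458188985192)), (np.float64(137.30692905099983), np.float64(-59.494899048816144))]
rear side ang -8.6 [(np.float64(136.57214572036995), np.float64(60.211256700996735)), (np.float64(133.21645454800634), np.float64(-45.12669538719216))]
side L side ang 79.9 [(np.float64(136.57214572036995), np.float64(60.211256700996735)), (np.float64(1.083912221169566), np.float64(67.92572558838556))]
right scene ang 84.0 [(np.float64(137.30692905099983), np.float64(-59.494899048816144)), (np.float64(1.8978361189808173), np.float64(-61.42782673223175))]
```

Nearly flush: rear edge 137 mm from the fence, angle within 1–2°, centred to about 2 mm. A little more pull should seat it.

>>> drive_tool:
  motion:
    - [0, 0, -0.5, 0]
    - [0, 0, -0.5, 0]
    - [0, 0, 0, 0]

```text
clock: 14.2
position: [527.0, -175.7, 73.3]
ee_rot: [-0.467, 0.53, 0.467, 0.532]
contact_force: [1.7, 7.7, -1.6]
gripper_width: 19.0
```

>>> drive_tool:
  motion:
    - [0, 0, -0.5, 0]
    - [0, 0, 0, 0]

```text
clock: 14.37
position: [527.0, -175.8, 73.2]
ee_rot: [-0.467, 0.53, 0.467, 0.532]
contact_force: [2.5, 9.6, -2.7]
gripper_width: 19.0
```

The force climbs with no motion, so the tray is seated. Next I'll unload, lift the hook clear and look.

>>> drive_tool:
  motion:
    - [0, 0, 2, 0]
    - [0, 0, 3, 0]
    - [0, 0, 2, 0]
    - [0, 0, 0, 0]
    - [0, 0, 0, 0]

```text
clock: 14.78
position: [526.7, -170.5, 73.3]
ee_rot: [-0.467, 0.531, 0.467, 0.531]
contact_force: [-0.2, 0.2, -1.5]
gripper_width: 19.0
```

>>> drive_tool:
  motion:
    - [-4, 0, 0, 0]
    - [-8, 0, 0, 0]
    - [-12, 0, 0, 0]
    - [-15, 0, 0, 0]
    - [-15, 0, 0, 0]
    - [-20, 0, 0, 0]
    - [-20, 0, 0, 0]
    - [-10, 0, 0, 0]

```text
clock: 15.45
position: [528.2, -170.7, 180.9]
ee_rot: [-0.469, 0.53, 0.466, 0.532]
contact_force: [0.8, -0.0, 0.1]
gripper_width: 19.1
```

```bash
python3 - <<'E'
from h import *
s=arm.read_state(); p=s["position"]; print(s["clock"],p,psi(s),s["contact_force"])
plan([(500,-374,175,78.1,16)],s)
E
```

```text
15.45 [ 528.18 -170.69  180.87] 172.73818855028716 [ 0.82 -0.02  0.12]
[0, 0, -13, 5.9], [0, -1, -13, 5.9], [0, -2, -13, 5.9], [0, -4, -12, 5.9], [0, -5, -12, 5.9], [0, -6, -11, 5.9], [0, -7, -11, 5.9], [0, -8, -10, 5.9], [0, -9, -9, 5.9], [0, -10, -8, 5.9], [0, -11, -7, 5.9], [0, -12, -6, 5.9], [0, -12, -4, 5.9], [0, -12, -3, 5.9], [0, -13, -2, 5.9], [0, -13, 0, 5.9]
```

>>> drive_tool:
  motion:
    - [0, 0, -13, 3]
    - [0, 0, -13, 5.9]
    - [0, -2, -13, 5.9]
    - [0, -3, -12, 5.9]
    - [0, -4, -12, 5.9]
    - [0, -6, -11, 5.9]
    - [0, -7, -11, 5.9]
    - [0, -8, -10, 5.9]
    - [0, -9, -9, 5.9]
    - [0, -10, -8, 5.9]

```text
clock: 16.28
position: [509.8, -297.8, 177.4]
ee_rot: [-0.161, 0.689, 0.161, 0.688]
contact_force: [-0.4, 0.5, -0.6]
gripper_width: 19.0
```

>>> drive_tool:
  motion:
    - [0, -11, -7, 5.9]
    - [0, -12, -6, 5.9]
    - [0, -12, -4, 5.9]
    - [0, -12, -3, 5.9]
    - [0, -13, -2, 5.9]
    - [0, -12, -1, 5.9]
    - [0, 0, 0, 3]
    - [0, 0, 0, 0]
    - [0, 0, 0, 0]

```text
clock: 17.03
position: [502.3, -373.5, 177.1]
ee_rot: [0.072, 0.704, -0.072, 0.703]
contact_force: [-0.5, 0.6, -1.4]
gripper_width: 18.8
```

```bash
python3 - <<'E'
from h import *
s=arm.read_state(); p=s["position"]; print(s["clock"],p,psi(s),s["contact_force"])
plan([(499.4,-373.3,175,78.1,1)],s)
im=arm.get_image("wrist")[:,:,::-1]; cv2.imwrite("pics/w7.png",im)
ims={n:arm.get_image(n)[:,:,::-1].copy() for n in("scene","side")}
for n in ims: cv2.imwrite(f"pics/{n}7.png",ims[n])
f=lambda n,x,y:cv2.resize(ims[n][y:y+110,x:x+80],None,fx=5,fy=5,interpolation=cv2.INTER_CUBIC)
cv2.imwrite("pics/c7.png",np.hstack([f("scene",205,100),f("side",200,115)]))
k=big(mask(im,(22,120,60),(35,255,255))); b=cv2.boxPoints(cv2.minAreaRect(k)); print(b.tolist())
c=cam("wrist",s); z=p[2]-57.8+84
q=np.array([onz(c,t,z) for t in b]); Q=R.from_quat(s["ee_rot"]).as_matrix(); print("tool frame handle corners",(q-p)@Q)
E
```

```text
17.0333 [ 502.35 -373.46  177.15] 78.27378412375609 [-0.48  0.63 -1.39]
[2, 0, -3, 0.2]
[[226.0, 172.0], [277.0, 172.0], [277.0, 360.0], [226.0, 360.0]]
tool frame handle corners [[-26.17  -9.33 -48.44]
 [-26.17   9.12 -48.43]
 [-26.22  11.01  35.38]
 [-26.22 -11.25  35.38]]
```

View pics/c7.png

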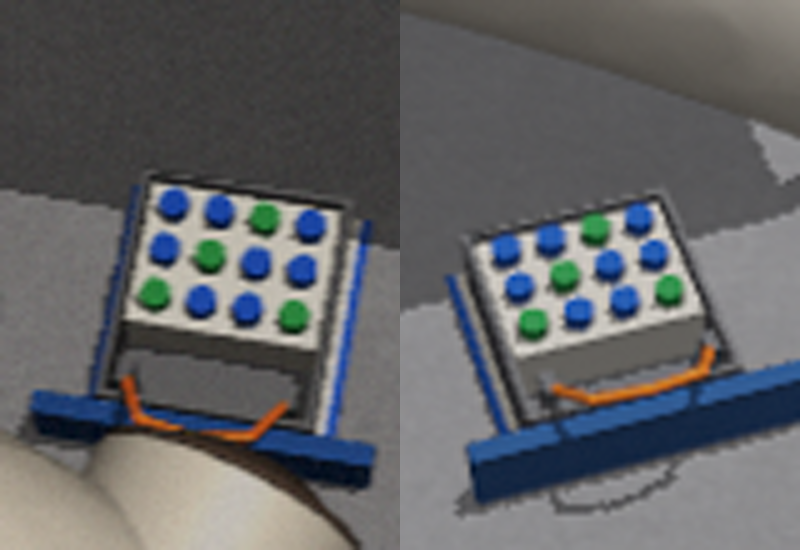

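```bash
python3 - <<'E'
from q import *
S=lambda x,y:(205+x/5-.4,100+y/5-.4); D=lambda x,y:(200+(x-400)/5-.4,115+y/5-.4)
rep("rear scene",onz(c,S(148,174),45),onz(c,S(350,203),45))
rep("rear side",onz(d,D(464,240),45),onz(d,D(662,193),45))
rep("vial back row scene",onz(c,S(175,205),48),onz(c,S(311,226),48)); rep("vial front row",onz(c,S(155,294),48),onz(c,S(295,316),48))
rep("vial back side",onz(d,D(506,250),48),onz(d,D(639,219),48)); rep("vial front side",onz(d,D(533,323),48),onz(d,D(669,290),48))
for n,o,W in(("scene",(205,100),400),):
    im=cv2.imread("pics/scene7.png"); im2=cv2.imread("pics/side7.png")
    for lab,lo,hi in(("b",(100,120,60),(125,255,255)),("g",(45,80,50),(85,255,255))):
        for nm,I,roi,cc in(("scene",im,(230,137,272,168),c),("side",im2,(218,152,258,184),d)):
            m=mask(I,lo,hi,roi); n_,_,st,ce=cv2.connectedComponentsWithStats(m)
            print(nm,lab,[tuple(np.round(((onz(cc,ce[i],48)[:2]-O)@np.c_[u,v]),1)) for i in range(1,n_) if 6<st[i,4]<60])
E
```

```text
rear scene ang -6.0 [(np.float64(137.19241431383185), np.float64(58.3913019036741)), (np.float64(138.769119867631), np.float64(-56.984709270022975))]
rear side ang -6.6 [(np.float64(136.57214572036995), np.float64(60.211256700996735)), (np.float64(136.96095104421218), np.float64(-56.49176120215767))]
vial back row scene ang -6.6 [(np.float64(119.26107321689204), np.float64(39.267257853876245)), (np.float64(119.47600372294762), np.float64(-37.92115144590698))]
vial front row ang -6.6 [(np.float64(64.00292264893591), np.float64(39.89536179848635)), (np.float64(64.2096645550782), np.float64(-38.25259125565745))]
vial back side ang -7.1 [(np.float64(119.32265066684359), np.float64(40.36392154230177)), (np.float64(118.97471114047438), np.float64(-37.13347374042556))]
vial front side ang -6.9 [(np.float64(63.27461294776183), np.float64(40.510361776925116)), (np.float64(63.12629786794621), np.float64(-36.912874304097684))]
scene b [(np.float64(120.3), np.float64(40.1)), (np.float64(120.6), np.float64(14.4)), (np.float64(120.4), np.float64(-37.7)), (np.float64(92.5), np.float64(40.1)), (np.float64(92.4), np.float64(-11.5)), (np.float64(92.2), np.float64(-37.6)), (np.float64(64.6), np.float64(14.0)), (np.float64(64.8), np.float64(-11.6))]
side b [(np.float64(120.2), np.float64(-36.2)), (np.float64(119.6), np.float64(14.1)), (np.float64(120.3), np.float64(40.2)), (np.float64(90.6), np.float64(-36.0)), (np.float64(90.4), np.float64(-10.5)), (np.float64(90.3), np.float64(41.2)), (np.float64(62.5), np.float64(-10.6)), (np.float64(62.0), np.float64(15.8))]
scene g [(np.float64(119.8), np.float64(-11.8)), (np.float64(93.0), np.float64(13.8)), (np.float64(64.6), np.float64(40.0)), (np.float64(64.3), np.float64(-37.3))]
side g [(np.float64(120.4), np.float64(-11.6)), (np.float64(90.7), np.float64(14.7)), (np.float64(63.4), np.float64(-36.1)), (np.float64(63.0), np.float64(41.1))]
```

Tray now parallel to the fence within 0.3° and centred within about 2 mm. Next, lower the hook into the stand.

>>> drive_tool:
  motion:
    - [10, -1, -2.4, 0.2]
    - [20, 0, 0, 0]
    - [25, 0, 0, 0]
    - [20, 0, 0, 0]
    - [10, 0, 0, 0]
    - [0, 0, 0, 0]
    - [0, 0, 0, 0]

```text
clock: 17.77
position: [500.2, -374.0, 92.2]
ee_rot: [0.073, 0.704, -0.074, 0.703]
contact_force: [-0.6, -0.7, 0.2]
gripper_width: 19.2
```

>>> drive_tool:
  motion:
    - [8, 0, 0, 0]
    - [8, 0, 0, 0]
    - [7, 0, 0, 0]
    - [5, 0, 0, 0]
    - [3, 0, 0, 0]
    - [2, 0, 0, 0]
    - [0, 0, 0, 0]
    - [0, 0, 0, 0]

```text
clock: 18.43
position: [500.2, -374.0, 59.4]
ee_rot: [0.074, 0.703, -0.074, 0.703]
contact_force: [0.0, 0.0, -1.3]
gripper_width: 19.1
```

```bash
python3 - <<'E'
from h import *
s=arm.read_state(); print(s["clock"],s["position"],psi(s),s["contact_force"],s["wrist_torque"])
ims={n:arm.get_image(n)[:,:,::-1].copy() for n in("scene","side")}
f=lambda n,x,y:cv2.resize(ims[n][y:y+100,x:x+130],None,fx=3,fy=3,interpolation=cv2.INTER_CUBIC)
cv2.imwrite("pics/c8.png",np.hstack([f("scene",180,280),f("side",260,270)]))
E
```

```text
18.4333 [ 500.24 -374.04   59.41] 78.02020439687207 [ 0.04  0.01 -1.27] [-0.06 -0.   -0.01]
```

View pics/c8.png

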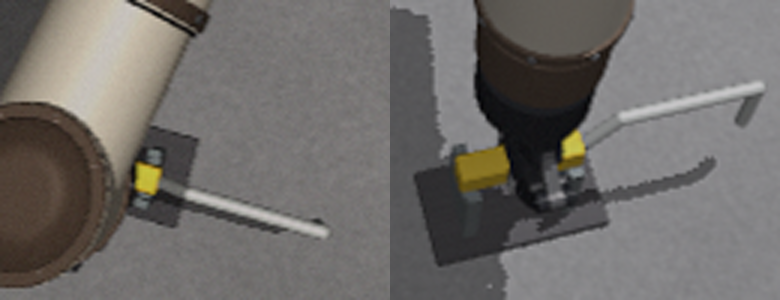

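Handle is between the cheeks of both uprights at (150,180) and (480,165). I'll lower the last 1.5 mm, release and retreat upward.

>>> drive_tool:
  motion:
    - [1, 0, 0, 0]
    - [0.5, 0, 0, 0]
    - [0, 0, 0, 0]
    - [0, 0, 0, 0]

```text
clock: 18.87
position: [500.1, -374.0, 57.9]
ee_rot: [0.074, 0.703, -0.074, 0.703]
contact_force: [0.0, -0.6, 0.2]
gripper_width: 19.0
```

>>> drive_tool:
  motion:
    - [0, 0, 0, 0]
    - [0, 0, 0, 0]
    - [0, 0, 0, 0]
    - [0, 0, 0, 0]
    - [0, 0, 0, 0]
    - [0, 0, 0, 0]
    - [0, 0, 0, 0]
    - [0, 0, 0, 0]
  grip: 85

```text
clock: 19.53
position: [500.1, -373.9, 57.8]
ee_rot: [0.074, 0.703, -0.074, 0.703]
contact_force: [0.2, 1.4, -0.5]
gripper_width: 85.1
```

>>> drive_tool:
  motion:
    - [-5, 0, 0, 0]
    - [-12, 0, 0, 0]
    - [-20, 0, 0, 0]
    - [-30, 0, 0, 0]
    - [-30, 0, 0, 0]
    - [-30, 0, 0, 0]
    - [-30, 0, 0, 0]
    - [-20, 0, 0, 0]
    - [-8, 0, -30, 0]
    - [0, 0, -30, 0]

```text
clock: 20.37
position: [442.7, -362.1, 246.6]
ee_rot: [0.072, 0.701, -0.074, 0.706]
contact_force: [-0.4, -0.2, -0.7]
gripper_width: 85.0
```

>>> drive_tool:
  motion:
    - [0, 0, -30, 0]
    - [0, 0, -30, 0]
    - [0, 0, 0, 0]
    - [0, 0, 0, 0]

```text
clock: 20.7
position: [381.7, -349.0, 244.8]
ee_rot: [0.074, 0.702, -0.074, 0.704]
contact_force: [0.6, -0.6, 0.8]
gripper_width: 84.9
```

```bash
python3 - <<'E'
from q import *
s=arm.read_state(); print(s["clock"],s["position"],s["contact_force"])
ims={n:arm.get_image(n)[:,:,::-1].copy() for n in("scene","side")}
old={n:cv2.imread(f"pics/{n}0.png") for n in ims}
cv2.imwrite("pics/f8.png",np.hstack([cv2.resize(ims["scene"],(400,300)),cv2.resize(ims["side"],(400,300))]))
cv2.imwrite("pics/c9.png",np.vstack([np.hstack([I["scene"][80:370,170:340],I["side"][130:370,180:400].copy() if 0 else cv2.copyMakeBorder(I["side"][110:370,180:400],30,0,0,0,cv2.BORDER_CONSTANT)]) for I in (ims,)]))
roi={"capJar":((300,150,330,172),(285,143,310,160),(50,100,50),(80,255,255)),"capBottle":((298,178,318,196),(298,158,318,175),(105,120,50),(125,255,255)),"handle":((180,310,300,370),(260,290,400,360),(22,150,90),(35,255,255))}
for k,(a,b,lo,hi) in roi.items():
    for I in(old,ims): print(k,[np.mean(np.argwhere(mask(I[n],lo,hi,r)),0)[::-1] for n,r in(("scene",a),("side",b))])
for n,cc,r in(("scene",c,(230,137,272,168)),("side",d,(218,152,258,184))):
    for lo,hi in(((100,120,60),(125,255,255)),((45,80,50),(85,255,255))):
        n_,_,st,ce=cv2.connectedComponentsWithStats(mask(ims[n],lo,hi,r)); print(n,[tuple(np.round(((onz(cc,ce[i],48)[:2]-O)@np.c_[u,v]),1).tolist()) for i in range(1,n_) if 6<st[i,4]<60])
E
```

```text
20.7 [ 381.7  -349.    244.79] [ 0.6  -0.65  0.8 ]
capJar [array([313.42, 161.46]), array([297.28, 152.02])]
capJar [array([313.46, 161.47]), array([297.24, 152.04])]
capBottle [array([307.48, 185.81]), array([306.6 , 165.88])]
capBottle [array([307.48, 185.81]), array([306.6 , 165.88])]
handle [array([212.91, 334.85]), array([302.57, 322.38])]
handle [array([213.48, 334.78]), array([302.28, 323.22])]
scene [(120.3, 40.1), (120.3, 14.5), (120.4, -37.7), (92.2, 39.9), (92.6, -11.8), (92.5, -37.7), (64.6, 14.0), (64.8, -11.6)]
scene [(120.1, -11.9), (92.6, 13.9), (64.9, 39.8), (64.3, -37.3)]
side []
side []
```

View pics/c9.png

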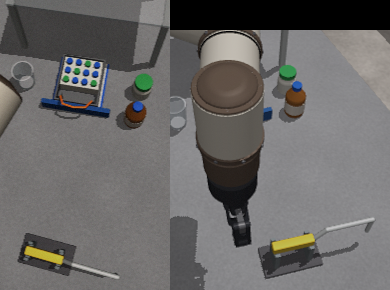

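The final view shows the hook back in its stand, the tray at the fence, and the jar, bottle and beaker upright in place. I'm handing the job in.

```bash
python3 -c "
from bench import arm
print(arm.job_done())"
```

```text
the job is handed in; nothing more can be done
None
```

The tray now sits flush against the blue fence and the hook is back in its stand. I handed the job in at about 20.7 s of the 58 s allowed. I took the hook from its stand, dropped its leg behind the bail, dragged the tray out and seated it against the fence. Then I unloaded the hook, lifted it clear and returned it.

**Last checks**
- **Tray:** its angle agrees with the fence to about 0.3° and it is centred to about 2 mm, using the vial rows in both cameras. After I released the hook only the scene camera could see the tray, and it showed the same position.
- **Hook:** the handle lies in both notches, within 1 px of where it started.
- **Bystanders:** the jar and bottle caps had not moved in either camera. I checked the beaker and the riser only by eye, and they look untouched.

**Disagreements and weak points**
- **Pull force:** the last pull against the fence read 9.6 N for a moment, above the 8 N guide, so I backed off at once. The tray did not visibly tip.
- **Distance to the fence:** the tray's rear edge measured 137–139 mm from the fence, where 140 mm is expected. That is within the calibration error.
- **Leg hidden:** the gripper hid the hook's leg as it went down behind the bail, so I placed it by calculation. The catch showed only afterwards, when the bail leaned forward and the tray followed.

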